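# Unlatch the glaze case and take out the yellow jar

### The arm

A 6-joint arm with a two-finger parallel gripper is mounted at the origin on a cart in front of the work surface, level with it; the furniture and walls round the work are solid. World frame = base frame: x ahead of the robot, y to its left, z up, the work surface at z = 0. Lengths are in m, angles in degrees, forces in N, time in s.
With the tool pointing down it reaches from about 0.4 to 0.825 m from the base axis. Payload 7 kg.
Tool frame: the origin (TCP) lies midway between the tips of the shut fingers; the grasp point (between the pads) lies 19 mm behind it; z points along the fingers, y is the direction in which the jaws open and shut (so a half turn about z gives the same grasp; the last joint's range is limited). The gripper opens to 88 mm and grips with 3 to 60 N. Pads are 19 mm wide; open, the fingers measure 130 mm over their backs; the gripper's body (78 mm by 193 mm) begins 47 mm behind the grasp point.
Start: joints at [-57.405, 20.546, 0.682, 0, -70.136, -16.507], TCP at [0.187, -0.649, 0.227] pointing down, gripper open.
Joint ranges: [-176.03, 176.03], [-82.01, 121.73], [-58.28, 71.71], [-173.87, 95.51], [-174.79, -0.11], [-173.66, 173.66]. Speed limits (degrees/s): [136.94, 136.94, 172.46, 180, 180, 180].

### API

Orientations are given as a 3x3 rotation matrix whose columns are the frame's x, y, z axes.
In Python, from rig import robot gives the robot as it stands. Calls block until the motion is done:
- robot.goto(position, orientation): joint-space move of the TCP to a pose.
- robot.servo_line(position, ori=None, speed=0.15): straight line of the TCP; ori=None keeps the orientation; speed is the mean speed in m/s.
- robot.movej(angles): joint-space move.
- robot.move_gripper(opening): opening from 0.0 (shut) to 1.0 (fully open); the grip force is fixed at half the most; returns when the fingers have stopped.
- robot.dwell(seconds).
- robot.ik(position, orientation): joint angles nearest the present ones, or None.
- robot.grab_frame(name): name is "scene" or "top" or "wrist"; returns (picture, depth): 480x640x3 uint8, red, green, blue; 480x640 float32, m along the optical axis (not along the pixel's ray), 0 where there is no reading.
- robot.camera_info(name): a dict with "vfov" (degrees; the focal length in pixels is half the picture's height over the tangent of half this angle, whatever the lens; pixels are square), "cx", "cy" (the principal point, pixels), "view" (4x4, takes a point from world to camera coordinates); the wrist camera has in their place "T_tool_cam" (4x4, takes a point from camera to tool coordinates, whose origin is the TCP and whose axes are the flange's). Camera axes: x right, y down, z forward; pixel columns grow to the right and rows downward; lengths in m; the calibration is good to about 2 mm. A picture is of the moment at which its call begins: read the wrist's pose just before it. camera_info takes no time and is no camera call.
A pose or a line that the arm cannot do raises robot.Unreachable and nothing moves.
- robot.job_done(): hands the job in, once; it reports no verdict.
Readings, each from a call of its own:
- robot.read_t(): time.
- robot.read_qpos(): joint angles.
- robot.read_qvel(): joint speeds.
- robot.read_effort(): joint torques, N m.
- robot.read_position(): TCP position.
- robot.read_tcp_rot(): TCP orientation.
- robot.read_force(): force on the tool from outside, world axes, zero at the start.
- robot.read_ft_torque(): the same for the moment, N m.
- robot.read_grip_width(): opening from 0.0 (shut) to 1.0 (fully open).
Only numpy, scipy, OpenCV 4.12 (cv2) and the standard library are available. Lean on these libraries where they do the work, as an engineer would, in place of code of your own. Each camera call takes 0.05 s, during which the arm holds its last target.

### The job

Swing the red-knobbed latch lever clear off the lid of the plywood case, open the lid by its steel handle until it stands back past upright by itself, then take the yellow-capped jar out and stand it upright wholly on the round wooden bat. Set the jar down rather than dropping it, leave the lid open and the lever swung clear, and do not disturb the blue-capped jar in the case, the green bowl or the grey beaker.

Things in the scene. Friction and masses are not known exactly. Their poses are not given: they have to be found in the camera images.
- case: plywood case fixed to the table, 160 (x) x 260 (y) x 90 mm to the rim (101 mm with the lid shut), walls and floor 8 mm thick. Origin: centre of its underside; +x to the back (hinge side), -x is its front, +y its left seen from the robot, z up. A 30 mm high, 6 mm thick divider across the floor at y = 0 parts it into a right (-y) and a left (+y) half; one jar stands near the middle of each half
- lid (a joint): angle of the plywood lid, 0 shut, grows as the front edge rises and goes back, upright at 1.57, stop at 1.9 rad. It is a 10 mm board hinged along the top of the case's back wall; its hinge is stiff, so it stays where it is left. About 3 to 4 N at the handle moves it. It cannot open while the latch lever lies over it
- lid_hinge (a point): middle of the lid's hinge axis (along the case's y), on the rim of the back wall: case frame (80, 0, 90) mm
- lid_handle (a point): middle of the steel handle bar of the lid: a round bar 10 mm thick and 80 mm long, parallel to the hinge, 45 mm in front of the lid's front edge and in the lid's plane, held by a leg at each end; free space on both sides and below. It lies 205 mm from the hinge axis, 6 mm above it when the lid is shut; it moves with the lid and so stands on top when the lid is upright
- lever (a joint): angle of the latch lever about its upright pivot, 0 when it points to the case's +x (back) over the lid, grows as it swings clockwise seen from above, to the case's -y (right), stop at 1.9 rad. It clears the lid beyond 1.32 rad; about 1 N at the knob turns it and it stays where left
- lever_pivot (a point): pivot of the lever, on a bracket 30 mm in front of the case's front face: case frame (-110, -95, 107) mm. The steel lever is 100 mm long, 18 mm wide, 10 mm thick, its underside 2.5 mm over the bracket, its top at 112 mm above the table, its tip 86 mm from the pivot
- lever_knob (a point): the lever's red upright knob, 16 mm thick (20 mm at foot and head), 44 mm tall, standing on the lever 72 mm from the pivot, top at 156 mm above the table; this point is on the knob's axis at 136 mm, and moves with the lever
- jar_yellow: jar with a yellow cap, the one to take out: 58 mm in diameter, 74 mm tall, 0.11 to 0.22 kg, upright, in either half of the case (top 82 mm above the table, 8 mm below the rim). Origin: centre of its underside, z up
- jar_blue: the same kind of jar with a blue cap, in the other half of the case; to be left there. Origin: centre of its underside
- bat: round wooden bat (disc) fixed to the table, 160 mm in diameter, 14 mm thick, the top flat. Origin: centre of its underside
- slip_beaker: grey beaker, 69 mm in diameter, 92 mm tall, loose, a bystander. Origin: centre of its underside
- glazed_bowl: small green glazed bowl, 68 mm in diameter, 47 mm tall, loose, a bystander. Origin: centre of its underside

How it is judged:
By the outcome, as a careful person would: the job done as asked, in the order asked, and still so for the second after the job is handed in, with the robot touching nothing.
It also fails if it takes over 72 s, if anything falls off the work surface, if the arm or the gripper's body presses on something with over 40 N, if the wrist force passes 120 N, or if a joint passes its speed limit or range.

## Working session

There is one attempt and no reset: what is moved stays moved. The work goes in short steps, each a Python script; the robot and the scene stay as the last script left them, time stands still between calls to the robot, and variables do not carry over. Pictures are saved under pics/ and viewed, and the job is handed in when it is done.

```bash
mkdir -p pics; ls; cat > h.py <<'E'
import numpy as np, cv2
from rig import robot
def save(n,im): cv2.imwrite('pics/'+n+'.png',cv2.cvtColor(im,cv2.COLOR_RGB2BGR))
E
python3 - <<'E'
from h import *
for n in ['scene','top']:
    im,d=robot.grab_frame(n); save(n+'0',im); np.save('pics/%s0.npy'%n,d); print(robot.camera_info(n))
print(robot.camera_info('wrist'),robot.read_t(),robot.read_tcp_rot())
E
```

```text
pics
{'vfov': 52.74093612539478, 'cx': 320.932823591512, 'cy': 240.2005426196787, 'view': array([[-0.8851646 , -0.46526329,  0.00370063,  0.43482163],
       [-0.24808069,  0.46521557, -0.84972375,  0.24644254],
       [ 0.39362368, -0.75306344, -0.52721519,  1.01230627],
       [ 0.        ,  0.        ,  0.        ,  1.        ]])}
{'vfov': 45.881681001933345, 'cx': 314.09413167901374, 'cy': 247.01251160299375, 'view': array([[ 0.00905541, -0.99995483,  0.00288639, -0.08240317],
       [-0.99195849, -0.00934732, -0.126218  ,  0.54703743],
       [ 0.12623928, -0.00172022, -0.99199833,  1.54562385],
       [ 0.        ,  0.        ,  0.        ,  1.        ]])}
{'vfov': 69.08036431264377, 'cx': 318.8523425157816, 'cy': 242.98351380824965, 'T_tool_cam': array([[-1.72431502e-04, -9.56658484e-01, -2.91212150e-01,
         7.81952562e-02],
       [ 9.99999979e-01, -1.32125718e-04, -1.58071391e-04,
        -3.72555820e-04],
       [ 1.12743722e-04, -2.91212171e-01,  9.56658486e-01,
        -1.58247916e-01],
       [ 0.00000000e+00,  0.00000000e+00,  0.00000000e+00,
         1.00000000e+00]])} 0.1 [[-9.60846755e-01 -2.77079810e-01 -5.40374708e-04]
 [-2.77080290e-01  9.60845901e-01  1.29117427e-03]
 [ 1.61458502e-04  1.39034779e-03 -9.99999020e-01]]
```

View pics/scene0.png

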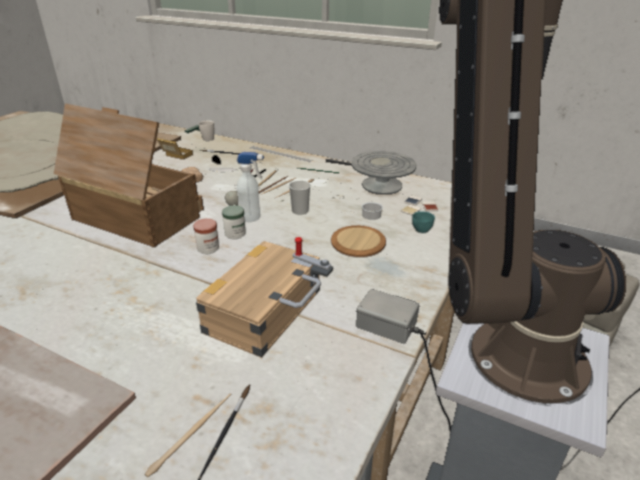

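View pics/top0.png

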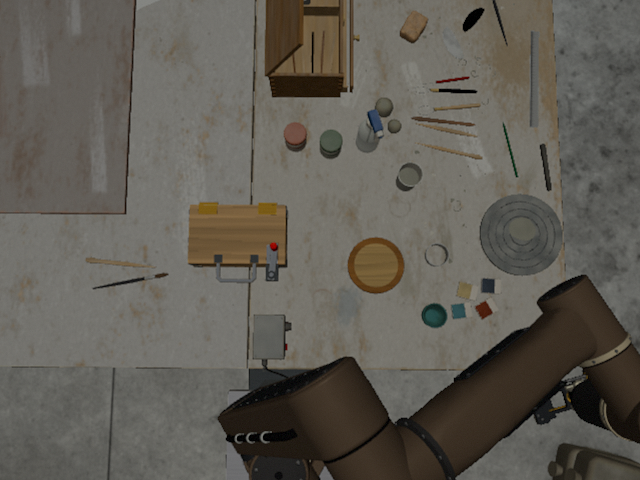

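Top view: case at about (238,235), red knob (273,246), handle bar (236,281), bat (376,265), bowl (434,315), beaker (410,176); a grey control box sits at (269,337) in front of the case. Next I measure these.

```bash
cat >> h.py <<'E'
def ray(n,u,v,info=None):
    c=info or robot.camera_info(n); f=240/np.tan(np.radians(c['vfov']/2))
    d=np.array([(u-c['cx'])/f,(v-c['cy'])/f,1.]); V=c['view']; R=V[:3,:3]
    return -R.T@V[:3,3], R.T@d
def onz(n,u,v,z):
    o,d=ray(n,u,v); return o+d*(z-o[2])/d[2]
def proj(n,p):
    c=robot.camera_info(n); f=240/np.tan(np.radians(c['vfov']/2)); q=c['view'][:3,:3]@np.array(p)+c['view'][:3,3]
    return q[:2]/q[2]*f+[c['cx'],c['cy']]
def cloud(n,d):
    c=robot.camera_info(n); f=240/np.tan(np.radians(c['vfov']/2)); v,u=np.mgrid[:480,:640]
    P=np.stack([(u-c['cx'])/f*d,(v-c['cy'])/f*d,d],-1); V=c['view']
    return (P-V[:3,3])@V[:3,:3]
def blob(m):
    n,l,s,c=cv2.connectedComponentsWithStats(m.astype(np.uint8)); k=1+np.argmax(s[1:,4]); return l==k
E
python3 - <<'E'
from h import *
im=cv2.cvtColor(cv2.imread('pics/top0.png'),cv2.COLOR_BGR2RGB); d=np.load('pics/top0.npy')
hsv=cv2.cvtColor(im,cv2.COLOR_RGB2HSV); P=cloud('top',d); Z=P[...,2]
u=np.arange(640)[None,:];v=np.arange(480)[:,None]
# lid: height 0.09..0.106 region
lid=blob((Z>.092)&(Z<.109)&(u>170)&(u<300)&(v>190)&(v<275)&(hsv[...,1]>60))
cn=max(cv2.findContours(lid.astype(np.uint8),0,2)[0],key=cv2.contourArea)
W=np.array([onz('top',*p[0],.101)[:2] for p in cn]).astype(np.float32)
r=cv2.minAreaRect(W); print('lid',r,cv2.boxPoints(r), np.median(Z[lid]))
def rep(name,m,z):
    m=blob(m); c=max(cv2.findContours(m.astype(np.uint8),0,2)[0],key=cv2.contourArea)
    W=np.array([onz('top',*p[0],z)[:2] for p in c]).astype(np.float32)
    print(name,cv2.minEnclosingCircle(W),W.mean(0),np.median(Z[m]),m.sum())
red=(hsv[...,1]>170)&((hsv[...,0]<8)|(hsv[...,0]>172))&(abs(u-273)<15)&(abs(v-246)<15)
rep('knob',red,.156)
rep('bat',(hsv[...,1]>70)&(abs(u-376)<40)&(abs(v-265)<40)&(hsv[...,0]<25)&(Z<.04),.014)
rep('bowl',(hsv[...,1]>90)&(abs(u-434)<20)&(abs(v-315)<20)&(hsv[...,0]>60),.047)
rep('beaker',(Z>.06)&(abs(u-410)<20)&(abs(v-176)<20),.092)
rep('ctl',(Z>.02)&(abs(u-270)<25)&(abs(v-337)<27),.05)
h=(Z>.08)&(abs(u-236)<22)&(abs(v-275)<13)
print(P[h].min(0),P[h].max(0))
for p in [(216,281),(255,282),(236,281),(236,279),(236,284)]: print(p,onz('top',*p,.101),P[p[1],p[0]])
m=(Z>.2)&(u<300)&(v<300);print('tall left',m.sum())
cv2.imwrite('pics/crop0.png',cv2.resize(cv2.imread('pics/top0.png')[190:370,170:320],None,fx=4,fy=3.3))
E
```

```text
lid ((0.5717454552650452, 0.12991037964820862), (0.17044395208358765, 0.2588351368904114), 0.5530645251274109) [[ 4.8527825e-01  2.5849932e-01]
 [ 4.8777664e-01 -3.2377150e-04]
 [ 6.5821266e-01  1.3214350e-03]
 [ 6.5571427e-01  2.6014453e-01]] 0.10164785374391633
knob ((0.5339996814727783, 0.02728111296892166), 0.010562889277935028) [0.5342853  0.02700005] 0.15480876584628742 47
bat ((0.5015152096748352, -0.250521719455719), 0.07980811595916748) [ 0.5049379  -0.25720227] 0.014917964545723443 2471
bowl ((0.3625164031982422, -0.40579041838645935), 0.033607758581638336) [ 0.3618446  -0.40517354] 0.013806030065485236 450
beaker ((0.7410268783569336, -0.33925116062164307), 0.038835324347019196) [ 0.7417999  -0.34022143] 0.08375606424059147 237
ctl ((0.2993314564228058, 0.04317035526037216), 0.07196559011936188) [0.2869284  0.01824088] 0.06024901522909952 1552
[ 0.34826617 -0.0746273   0.08345152] [0.49555944 0.18755999 1.60254009]
(216, 281) [0.44618357 0.18168077 0.101     ] [0.45269247 0.19871843 0.0011876 ]
(255, 282) [0.44448978 0.07838875 0.101     ] [0.45089559 0.08857535 0.00103926]
(236, 281) [0.44667314 0.12874579 0.101     ] [0.44676243 0.12893031 0.09963761]
(236, 279) [0.45197307 0.1288859  0.101     ] [0.4524311  0.12978473 0.09436832]
(236, 284) [0.43873209 0.12853585 0.101     ] [ 0.44490241  0.1423928  -0.00141406]
tall left 2048
```

View pics/crop0.png

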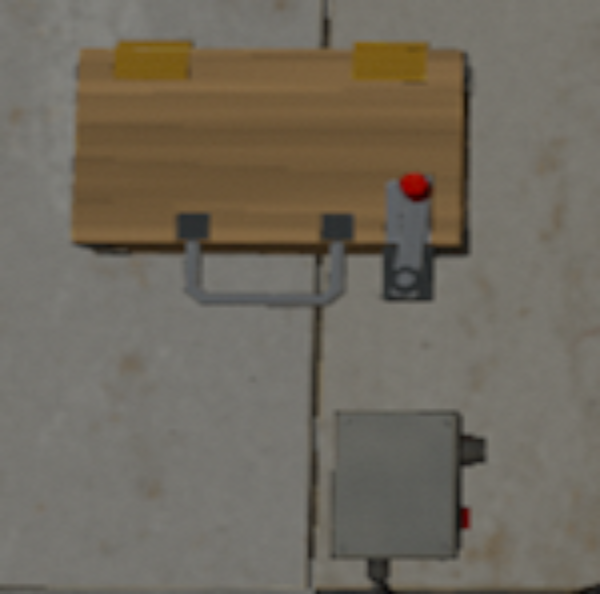

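Everything matches the given sizes: lid about 259 mm long at z 0.1016, bat radius 79.8 mm, handle 205 mm from the hinge at x≈0.651. The case centre is about (0.571, 0.130) with yaw ≈0, and the lever angle is ≈0.1 rad. I'll swing the lever by straddling the knob.

```bash
cat >> h.py <<'E'
def R(deg):
    p=np.radians(deg); c,s=np.cos(p),np.sin(p)
    return np.array([[-c,-s,0],[-s,c,0],[0,0,-1.]])
PIV=np.array([.462,.035])
def knob(a,z): return np.array([PIV[0]+.072*np.cos(a),PIV[1]-.072*np.sin(a),z])
E
python3 - <<'E'
from h import *
A=[.1,.4,.7,1.0,1.25,1.5,1.75]
for a in A: print(robot.ik(knob(a,.122),R(-np.degrees(a))).round(0))
robot.move_gripper(.5)
robot.goto(knob(.1,.2),R(-6))
im,d=robot.grab_frame('wrist'); save('w1',im)
robot.servo_line(knob(.1,.122),speed=.12); print(robot.read_force().round(1))
for a in A[1:]:
    robot.servo_line(knob(a,.122),R(-np.degrees(a)),speed=.08); print(a,robot.read_force().round(1))
a=1.70; robot.servo_line(knob(a,.122),R(-np.degrees(a)),speed=.05)
robot.servo_line(knob(a,.22),speed=.15)
robot.goto([.446,.0,.25],R(-90))
print(robot.read_t(),robot.read_qpos())
im,d=robot.grab_frame('scene'); save('scene1',im)
im,d=robot.grab_frame('top'); save('top1',im)
E
```

```text
[  24.   13.  -25.    0.  -52. -120.]
[  22.   12.  -26.    0.  -52. -135.]
[  21.   11.  -27.    0.  -51. -151.]
[  20.   10.  -29.    0.  -51. -167.]Traceback (most recent call last):
  File "<stdin>", line 3, in <module>
AttributeError: 'NoneType' object has no attribute 'round'
```

```bash
python3 - <<'E'
from h import *
A=[.1,.4,.7,1.0,1.25,1.5,1.75]
o=lambda a:R(180-np.degrees(a))
for a in A: print(robot.ik(knob(a,.122),o(a)).round(0))
robot.move_gripper(.5)
robot.goto(knob(.1,.2),o(.1))
im,d=robot.grab_frame('wrist'); save('w1',im)
robot.servo_line(knob(.1,.122),speed=.12); print(robot.read_force().round(1))
for a in A[1:]:
    robot.servo_line(knob(a,.122),o(a),speed=.08); print(a,robot.read_force().round(1))
a=1.70; robot.servo_line(knob(a,.122),o(a),speed=.05)
robot.servo_line(knob(a,.22),speed=.15)
print(robot.read_t(),robot.read_qpos())
im,d=robot.grab_frame('scene'); save('scene1',im)
im,d=robot.grab_frame('wrist'); save('w2',im)
for s in (0,180): print(robot.ik([.446,.129,.077],R(90+s)),robot.ik([.69,.129,.27],R(90+s)))
E
```

```text
[ 24.  13. -25.   0. -52.  60.]
[ 22.  12. -26.   0. -52.  45.]
[ 21.  11. -27.   0. -51.  29.]
[ 20.  10. -29.   0. -51.  13.]
[ 19.   8. -31.   0. -51.  -1.]
[ 20.   7. -33.   0. -50. -16.]
[ 21.   5. -35.   0. -50. -31.]
[ 0.7  0.5 -0.2]
0.4 [0.2 0.9 0.5]
0.7 [-0.6 -1.  -0. ]
1.0 [-0.1 -0.7  0.4]
1.25 [-0.3  0.5 -0.4]
1.5 [ 0.3 -0.2  0.1]
1.75 [ 0.4 -0.3 -0.6]
8.1333 [ 2.03816181e+01 -4.94287305e-01 -2.64751939e+01 -3.00344673e-02
 -6.40791536e+01 -2.77824077e+01]
[ 40.53232074   9.93114962 -36.5797842    0.         -43.48906618
 -40.53232074] [ 26.44653966  21.92215562   8.34166075   0.         -76.41950513
 -26.44653966]
[ 40.53232074   9.93114962 -36.5797842    0.         -43.48906618
 139.46767926] [ 26.44653966  21.92215562   8.34166075   0.         -76.41950513
 153.55346034]
```

View pics/scene1.png

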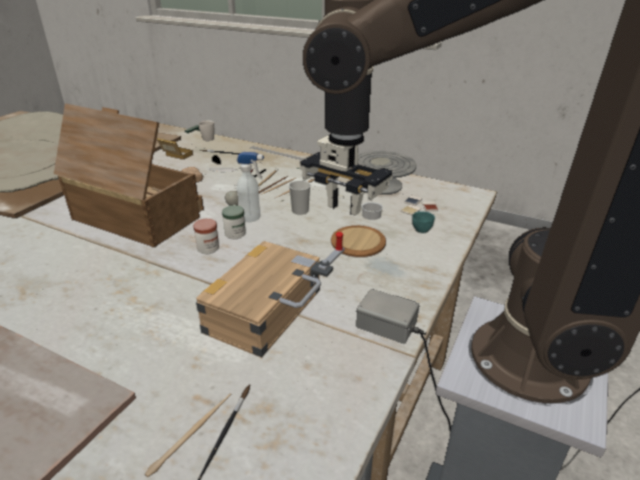

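View pics/w2.png

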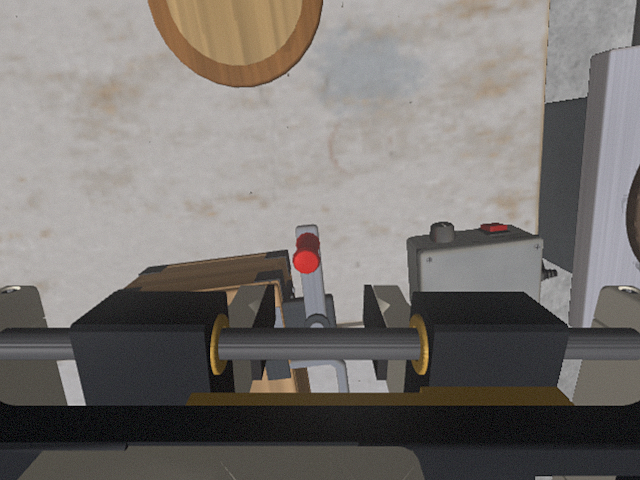

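View pics/w1.png

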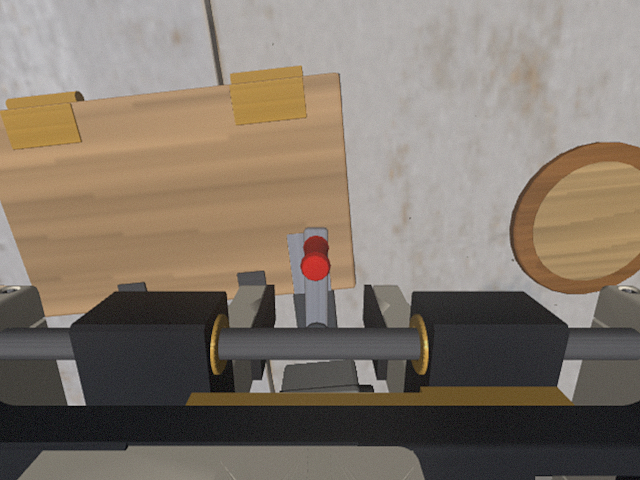

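The lever now stands perpendicular to the case front: red knob at (338,240) in scene, and lever pointing off the lid in the wrist view (knob at 306,250). Next is the lid.

```bash
cat >> h.py <<'E'
def bar(t,dz=-.019,H=(.651,.09),y=.129):
    t=t+.029; return np.array([H[0]-.205*np.cos(t),y,H[1]+.205*np.sin(t)+dz])
def wpix(u,v,z,T,Rt):
    c=robot.camera_info('wrist'); f=240/np.tan(np.radians(c['vfov']/2)); M=c['T_tool_cam']
    d=Rt@M[:3,:3]@np.array([(u-c['cx'])/f,(v-c['cy'])/f,1.]); o=T+Rt@M[:3,3]; return o+d*(z-o[2])/d[2]
E
python3 - <<'E'
from h import *
T=robot.read_position();Rt=robot.read_tcp_rot()
k=wpix(306,260,.156,T,Rt); print('knob',k,np.arctan2(PIV[1]-k[1],k[0]-PIV[0]))
O=R(90)
robot.goto(bar(0,.08),O)
robot.move_gripper(.36)
robot.servo_line(bar(0),speed=.12); print(robot.read_force().round(1))
robot.move_gripper(0.); print(robot.read_grip_width(),robot.read_force().round(1),robot.read_position())
for t in (.12,.3,.55):
    robot.servo_line(bar(t),speed=.08); print(t,robot.read_force().round(1),robot.read_position().round(3),robot.read_grip_width())
im,d=robot.grab_frame('scene'); save('scene2',im); print(robot.read_t())
E
```

```text
knob [ 0.46130058 -0.03755145  0.156     ] 1.5804363368792904
[-0.5  1.1  0.2]
0.10224419616320256 [ 7.4 -4.  -1.1] [0.44795317 0.1293919  0.07783291]
0.12 [ 8.  -3.7 -0.9] [0.45  0.129 0.103] 0.09925185043129468
0.3 [ 9.8 -4.1 -3. ] [0.459 0.129 0.138] 0.10361980829307102
0.55 [ 8.1 -2.  -4.4] [0.481 0.129 0.184] 0.10218234592533625
12.8583
```

View pics/scene2.png

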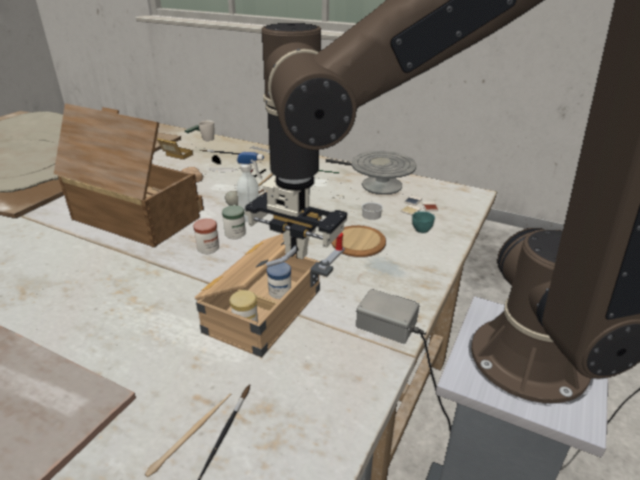

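The lid is lifting, gripped at the bar (9 mm opening). The yellow jar (243,303) is in the left half and the blue one (279,277) in the right. Continuing.

```bash
python3 - <<'E'
from h import *
for t in (.85,1.15,1.45,1.65,1.8):
    robot.servo_line(bar(t),speed=.09); print(t,robot.read_force().round(1),robot.read_position().round(3),round(robot.read_grip_width(),3))
robot.move_gripper(.34); print(robot.read_force().round(1))
robot.servo_line(bar(1.8,.07),speed=.15)
robot.goto([.52,-.03,.36],R(90))
im,d=robot.grab_frame('scene'); save('scene3',im)
im,d=robot.grab_frame('top'); save('top3',im);np.save('pics/top3.npy',d); print(robot.read_t())
E
```

```text
0.85 [-3.   2.2  4.6] [0.52  0.129 0.229] 0.1
1.15 [-3.   2.   5.5] [0.573 0.129 0.261] 0.105
1.45 [0.6 0.9 1. ] [0.633 0.129 0.275] 0.104
1.65 [ 1.7  1.7 -1.7] [0.673 0.129 0.274] 0.103
1.8 [1.7 0.5 1. ] [0.704 0.129 0.269] 0.102
[-0.8  1.  -0.5]
18.8667
```

View pics/scene3.png

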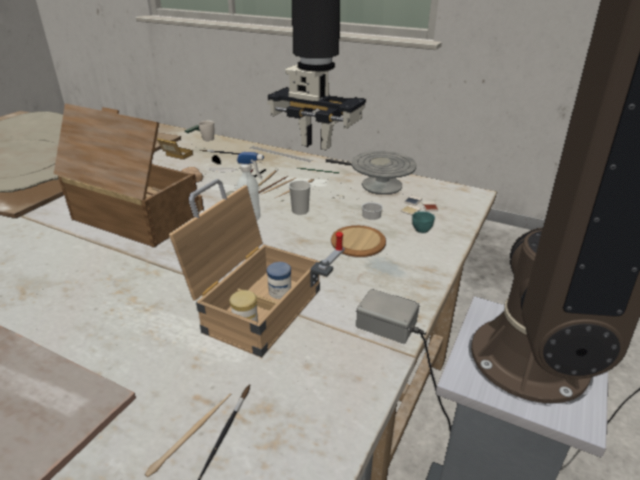

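View pics/top3.png

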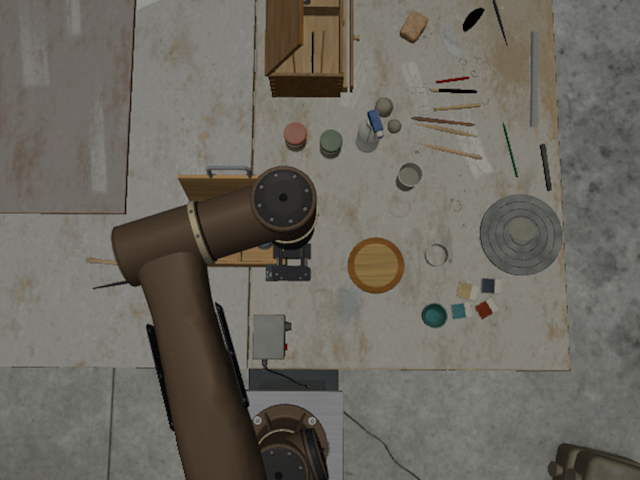

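The lid stands open past upright by itself. The arm hides the jars in the top view, so I'll measure the yellow cap from scene and then from the wrist camera.

```bash
python3 - <<'E'
from h import *
im=cv2.cvtColor(cv2.imread('pics/scene3.png'),cv2.COLOR_BGR2RGB); hsv=cv2.cvtColor(im,cv2.COLOR_RGB2HSV)
print(hsv[299,243],hsv[315,270])
for p in [(243,299),(230,298),(257,300)]: print(onz('scene',*p,.082))
robot.goto([.53,.195,.26],R(0))
T=robot.read_position();Rt=robot.read_tcp_rot()
im,d=robot.grab_frame('wrist'); save('w3',im); print(T,robot.read_qpos().round(0),robot.read_t())
E
```

```text
[ 22  80 184] [ 16  96 106]
[0.57638719 0.20026948 0.082     ]
[0.60322387 0.21064544 0.082     ]
[0.54779103 0.18893801 0.082     ]
[0.53021264 0.19499182 0.26002133] [  40.    9.  -10.    0.  -70. -130.] 20.6167
```

View pics/w3.png

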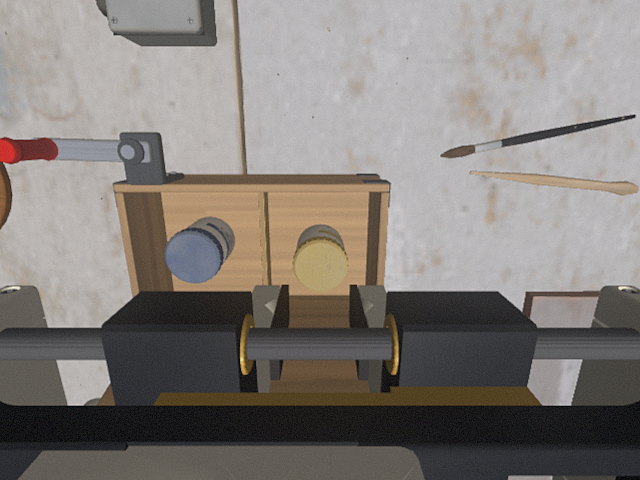

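The wrist view shows the yellow cap at (320,265), the blue cap at (193,255), the divider at x≈264 and the left wall at x≈378.

```bash
python3 - <<'E'
from h import *
im=cv2.cvtColor(cv2.imread('pics/w3.png'),cv2.COLOR_BGR2RGB); hsv=cv2.cvtColor(im,cv2.COLOR_RGB2HSV)
T=robot.read_position();Rt=robot.read_tcp_rot()
print(hsv[265,320],hsv[275,285])
def fit(name,m):
    m=blob(cv2.morphologyEx(m.astype(np.uint8),cv2.MORPH_OPEN,np.ones((5,5)))); c=max(cv2.findContours(m.astype(np.uint8),0,2)[0],key=cv2.contourArea)
    W=np.array([wpix(*p[0],.082,T,Rt)[:2] for p in c]).astype(np.float32)
    (x,y),r=cv2.minEnclosingCircle(W); print(name,x,y,r, cv2.minAreaRect(W),cv2.boundingRect(c))
v,u=np.mgrid[:480,:640]
fit('yellow',(abs(hsv[...,0].astype(int)-hsv[265,320,0])<4)&(hsv[...,1]>90)&(hsv[...,2]>150)&(abs(u-320)<45)&(abs(v-262)<45))
fit('blue',(hsv[...,0]>95)&(hsv[...,0]<130)&(hsv[...,1]>50)&(abs(u-193)<50)&(abs(v-250)<50))
for n,p in {'front-left in':(384,192),'front-right':(117,192),'fl outer':(389,181),'fr outer':(113,182)}.items(): print(n,wpix(*p,.09,T,Rt))
cv2.imwrite('pics/w3c.png',cv2.resize(cv2.imread('pics/w3.png')[170:300,100:400],None,fx=2.6,fy=2.6))
E
```

```text
[ 22  89 180] [ 16 102 183]
yellow 0.5770295262336731 0.18696030974388123 0.02592454105615616 ((0.5770548582077026, 0.18739214539527893), (0.029398415237665176, 0.05003820359706879), 86.6513671875) (297, 241, 31, 46)
blue 0.5722160339355469 0.04899587482213974 0.011493355967104435 ((0.5731571912765503, 0.04889237880706787), (0.021403905004262924, 0.012265228666365147), 83.72455596923828) (166, 255, 22, 12)
front-left in [0.50183731 0.25604693 0.09      ]
front-right [0.50189073 0.0044224  0.09      ]
fl outer [0.49155626 0.26015422 0.09      ]
fr outer [0.49253787 0.00225973 0.09      ]
```

View pics/w3c.png

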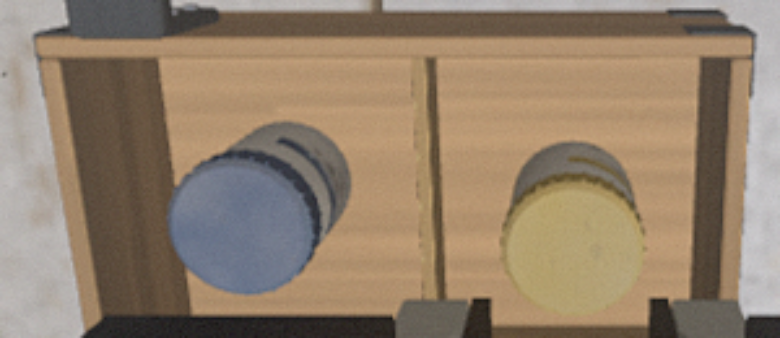

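```bash
python3 - <<'E'
from h import *
T=robot.read_position();Rt=robot.read_tcp_rot()
for p in [(293.5,264),(347.5,264),(320,238.5),(320,290.5),(320.5,264.5),(195,255)]: print(p,wpix(*p,.082,T,Rt).round(4))
E
```

```text
(293.5, 264) [0.5771 0.1686 0.082 ]
(347.5, 264) [0.5771 0.2241 0.082 ]
(320, 238.5) [0.5498 0.1958 0.082 ]
(320, 290.5) [0.6068 0.1959 0.082 ]
(320.5, 264.5) [0.5776 0.1964 0.082 ]
(195, 255) [0.5673 0.0685 0.082 ]
```

Yellow jar is at about (0.5775, 0.1963), cap diameter 56 mm, which agrees with scene (0.576, 0.200). The left inner wall is at y≈0.252, leaving 26 mm for a 21 mm finger. I'll use a 65 mm opening and check from just above before descending.

```bash
python3 - <<'E'
from h import *
robot.move_gripper(.74)
robot.goto([.5775,.196,.14],R(0))
robot.servo_line([.5775,.196,.098],speed=.1)
T=robot.read_position();print(T,robot.read_grip_width(),robot.read_force().round(1))
im,d=robot.grab_frame('wrist'); save('w4',im); im,d=robot.grab_frame('scene'); save('scene4',im); print(robot.read_t())
cv2.imwrite('pics/scene4c.png',cv2.resize(cv2.cvtColor(im,cv2.COLOR_RGB2BGR)[150:370,150:400],None,fx=2.6,fy=2.6))
E
```

```text
[0.57792577 0.19637159 0.09912789] 0.7391559648556398 [ 0.3 -0.6  0.7]
22.6583
```

View pics/w4.png

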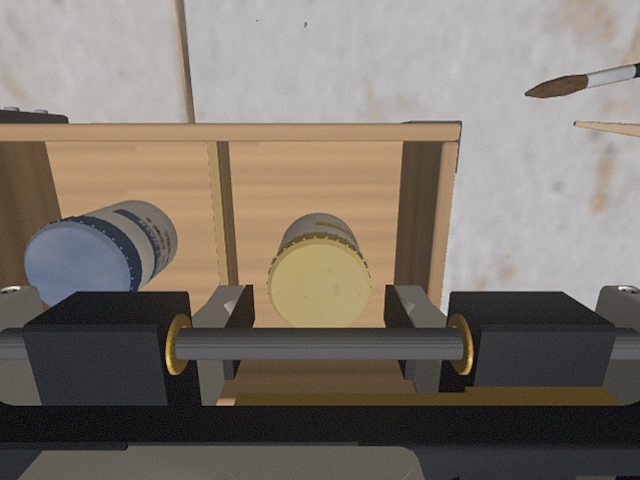

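View pics/scene4c.png

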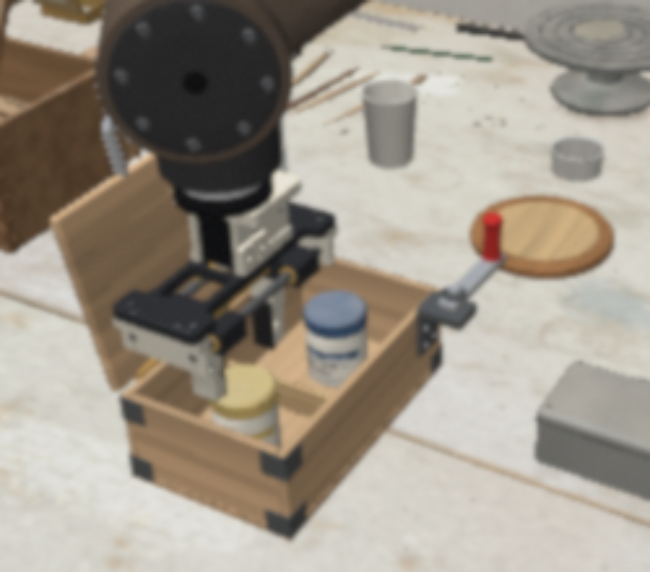

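The cap is centred between the fingers (268..370 about column 319, fingers at 254/385), with room to the left wall (inner rim at ~430). Descend, grasp and lift.

```bash
python3 - <<'E'
from h import *
for z in (.075,.05,.036):
    robot.servo_line([.5775,.196,z],speed=.06); f=robot.read_force(); print(z,f.round(1))
    assert np.linalg.norm(f)<8
robot.move_gripper(0.); print(robot.read_grip_width()*88,robot.read_force().round(1),robot.read_position())
robot.servo_line([.5775,.196,.06],speed=.05); print(robot.read_force().round(1),robot.read_grip_width()*88)
robot.servo_line([.57,.196,.25],speed=.15)
print(robot.read_force().round(1),robot.read_position(),robot.read_t())
im,d=robot.grab_frame('scene'); save('scene5',im); im,d=robot.grab_frame('wrist'); save('w5',im)
E
```

```text
0.075 [ 0.4  0.2 -0.4]
0.05 [ 0.2 -0.3  0.3]
0.036 [ 0.4  0.2 -0.3]
56.34939372038221 [ 0.2 -0.2 -0.9] [0.57764179 0.19613383 0.03621588]
[-0.1 -0.1 -2.2] 56.29791825734931
[-0.4 -0.8 -1.4] [0.56953341 0.19580741 0.2489484 ] 26.5167
```

View pics/scene5.png

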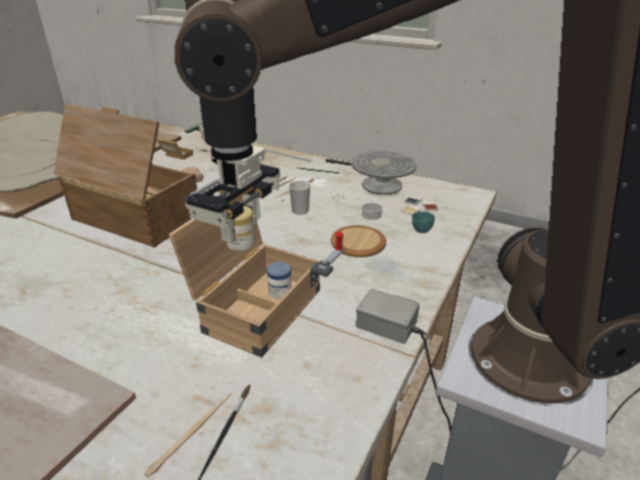

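View pics/w5.png

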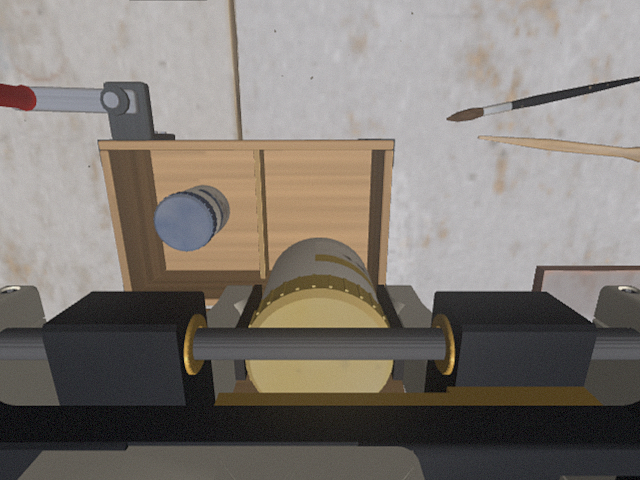

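The jar is held at 56 mm and lifted clear; the blue jar is still in place. Carry it to the bat.

```bash
python3 - <<'E'
from h import *
robot.servo_line([.5015,-.2505,.22],speed=.2)
robot.servo_line([.5015,-.2505,.06],speed=.12); robot.dwell(.2); f0=robot.read_force(); print(f0.round(1))
z=.05
robot.servo_line([.5015,-.2505,.047],speed=.03)
z=.047
while z>.037:
    z-=.001; robot.servo_line([.5015,-.2505,z],speed=.02); f=robot.read_force(); print(round(z,3),(f-f0).round(1),robot.read_position()[2].round(4))
    if f[2]-f0[2]>3: break
print(robot.read_t()); im,d=robot.grab_frame('scene'); save('scene6',im)
E
```

```text
[-0.7 -0.5 -1.8]
0.046 [ 1.   0.2 -0.2] 0.0461
0.045 [ 1.2  0.2 -0.5] 0.045
0.044 [ 1.1  0.2 -0.2] 0.0439
0.043 [ 0.5  1.  -0.5] 0.0429
0.042 [1.  0.6 2. ] 0.0422
0.041 [-1.9  2.3 12. ] 0.0421
32.8
```

View pics/scene6.png

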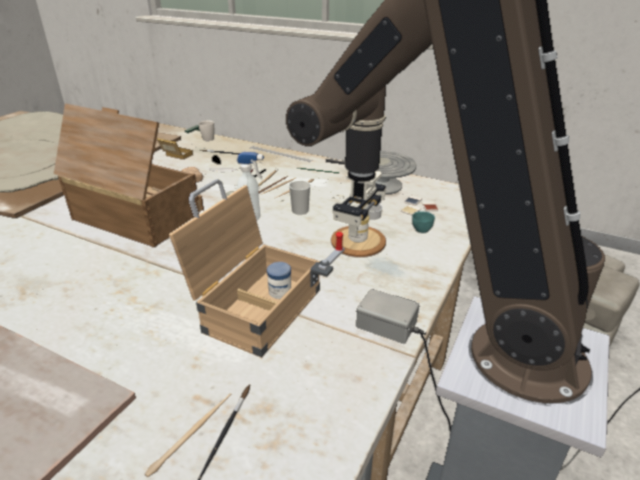

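Contact came at TCP z = 0.042, exactly where expected. Release and retreat.

```bash
python3 - <<'E'
from h import *
robot.servo_line([.5015,-.2505,.042],speed=.02)
robot.move_gripper(.85)
robot.servo_line([.5015,-.2505,.2],speed=.1)
robot.goto([.40,-.12,.3],R(0)); robot.dwell(.3)
print(robot.read_t(),robot.read_force().round(1))
for n in ('scene','top'):
    im,d=robot.grab_frame(n); save(n+'7',im); np.save('pics/%s7.npy'%n,d)
E
```

```text
36.5 [0.1 0.4 0.4]
```

View pics/scene7.png

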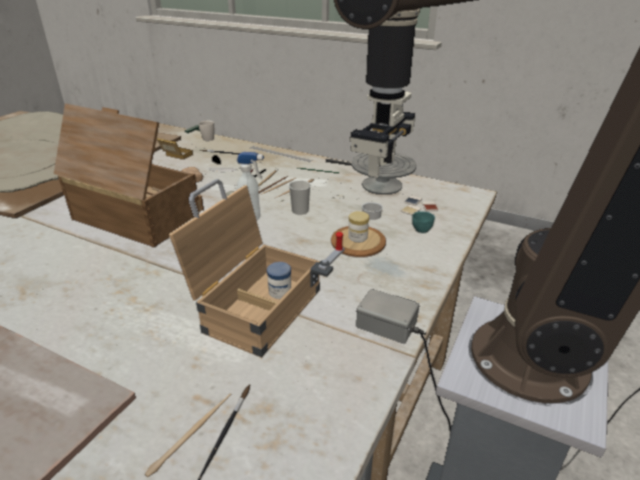

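View pics/top7.png

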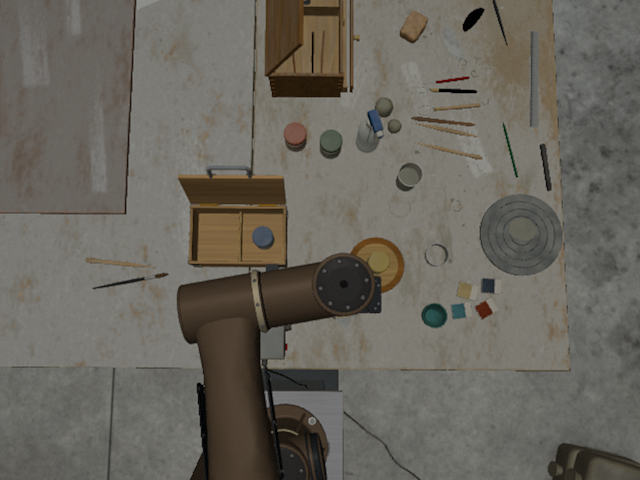

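```bash
python3 - <<'E'
from h import *
print('cap scene',onz('scene',358,218,.088),'cap top',onz('top',379,262,.088))
print('lid bar by depth', [p for p in [cloud('top',np.load('pics/top7.npy'))[168:173,228:234].reshape(-1,3).mean(0).round(3)]])
a=cv2.imread('pics/top0.png').astype(int);b=cv2.imread('pics/top7.png').astype(int)
for n,(u,v) in {'bowl':(434,315),'beaker':(410,176)}.items(): print(n,abs(a-b)[v-20:v+20,u-20:u+20].mean(), abs(a-b)[v-20:v+20,u-20:u+20].max())
robot.job_done(); print(robot.read_t())
E
```

```text
cap scene [ 0.49918382 -0.23482754  0.088     ] cap top [ 0.50208936 -0.25184778  0.088     ]
lid bar by depth [array([0.743, 0.149, 0.118])]
bowl 5.641875 15
beaker 6.0475 11
the job is handed in; nothing more can be done
the job is handed in; nothing more can be done
```

The job is done and handed in, at about 36.5 s of the 72 s allowed; the hand-in reports no verdict.

**What I did:**
- **Lever:** I swung it clear by its knob. The wrist view put it at about 1.58 rad, against the 1.32 rad needed.
- **Lid:** I gripped the handle bar and opened the lid to about 1.8 rad, then let go. It stayed open by itself in every later picture.
- **Yellow jar:** I lifted it out of the left half and lowered it onto the bat until light contact, at the expected height (about 12 N at most). Then I released it and backed away.

**Last checks:**
- **Jar position:** The jar stands upright on the bat. The top view puts its cap at (0.502, -0.252), within 2 mm of the bat centre at (0.5015, -0.2505).
- **Bystanders:** The bowl and beaker areas match the first top picture apart from image noise. The blue jar is upright in its half of the case; I checked that only by eye.
- **Robot:** It touches nothing, and the tool force reads about zero.

**Checks that disagreed or failed:**
- A rough hand-picked pixel in the scene view put the cap 16 mm off the bat centre, at y = -0.235. I trusted the top view, which matched the release position. Either reading is within the 51 mm that keeps the jar wholly on the bat.
- The depth reading on the open lid's handle bar was not usable because it mixed in background. The lid angle therefore rests on the gripper's path and the pictures.
- The final lever angle was not measured again after the swing. In the last scene picture it still stands clear.

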